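# Roll a cartridge fuse home in the test fixture

## Task

Pick up the push paddle by its upright grip and with its blade roll the fuse gently along the track of the test fixture, over the low sill into the nest and against the copper contact; keep pushing until the contact has slid fully home on its buffer spring, and hold a steady push of about 8 newtons (6 to 10) there for a second. Then ease off slowly so that the fuse stays in the nest, and stand the paddle upright on the bench beside the fixture. Touch the fuse with the paddle only, never push it harder than 15 newtons, and leave the other things on the bench alone.

Things in the scene. Friction and masses are not known exactly. Their poses are not given: they have to be found in the camera images.
- fixture: Fuse test fixture, fixed on the bench: a straight grey track in a channel 62 mm wide between two aluminium walls (6 mm thick, 8 mm above it), on a dark steel base 340 x 90 mm. Origin: centre of the underside. x runs along the track from the open loading end (x = -170 mm) to the contact end (+170 mm), y across, z up. Level track 20 mm above the bench from x = -170 to 0.
- nest (a point): Middle of the nest floor at fixture x = +100 mm, 18 mm above the bench. Between track and nest is a low smooth sill: from fixture x = 0 to +40 mm the track climbs gently from 20 to 21.5 mm above the bench, then falls from +45 to +75 mm to the nest floor at 18 mm, which runs on to the contact plate. Axes as the fixture's.
- contact_slot (a point): Fixture x = +120 mm, 30 mm above the bench, about where the copper contact plate (52 x 22 mm) stands before a black block. Its face starts at x = +104 to +126 mm. Pushed along +x it slides back stiffly (2.5 N drag) for an unmeasured 2 to 16 mm, stays where it is left, and seats on a buffer spring: then the force climbs 3 N per mm, at most 8 mm more. The spring pushes back when eased.
- fuse_center (a point): Centre of the cartridge fuse: a plain white ceramic cylinder with steel end caps, 22 mm in diameter, 58 mm long, 60 g, lying across the track (its axis along the fixture's y) on the level part, so that it can roll along it; it runs on a few mm when a slow push stops. Its centre is 31 mm above the bench on the level track, 29 mm in the nest.
- fuse: The fuse itself, same point as fuse_center; its y is the cylinder's axis.
- paddle: Push paddle, loose, 120 g, standing upright on the bench to the right of the fixture. Origin: centre of the underside of its foot; x points forward to the blade, z up. Foot 46 mm (x) by 40 mm (y) by 6 mm high; upright blade at the front, 46 mm wide, 30 mm high from the underside, its flat front face at x = +24 mm; black upright grip at the centre, 16 mm (x) by 26 mm (y), top 97 mm above the underside.
- paddle_grip (a point): Point to grasp on the paddle's upright grip: on its centre line, 75 mm above the underside and 22 mm below the top.
- flux_bottle: Bystander: small white dropper bottle, 30 mm in diameter, 74 mm high, origin under its centre.
- solvent_bottle: Bystander: white dropper bottle, 44 mm in diameter, 105 mm high, origin under its centre.
- solder_spool: Bystander: spool of solder wire, 49 mm in diameter, 43 mm high, origin under its centre.
- heat_sink: Bystander: finned heat sink 30 x 30 x 17 mm, origin under its centre.
- battery_9v: Bystander: black block battery 26 x 49 x 17 mm, origin under its centre.
Things that resemble listed ones, but are neither listed nor needed, are in the scene too. What is shaped like the paddle but green is not meant.

How it is judged:
By the outcome, as a careful person would: the job done as asked, in the order asked, and still so for the second after the job is handed in, with the robot touching nothing.
It also fails if it takes over 66 s, if anything falls off the work surface, if the arm or the gripper's body presses on something with over 40 N, if the wrist force passes 120 N, or if a joint passes its speed limit or range.

## Robot

A 7-joint arm with a two-finger parallel gripper is mounted at the origin on a cart in front of the work surface, level with it; the furniture and walls round the work are solid. World frame = base frame: x ahead of the robot, y to its left, z up, the work surface at z = 0. Lengths are in m, angles in rad, forces in N, time in s.
With the tool pointing down it reaches from about 0.35 to 0.9 m from the base axis. Payload 8.1 kg.
Tool frame: the origin (TCP) lies between the finger pads; the fingertips stand ahead of it and the grasp point (between the pads) is the TCP (arm.nose_length is the z of the fingertips in the tool frame, in m); z points along the fingers, y is the line along which they close (so a half turn about z gives the same grasp; the last joint's range is limited). The gripper opens to 92 mm and grips with 3 to 60 N. Pads are 19 mm wide; open, the fingers measure 130 mm over their backs; the gripper's body (75 mm by 190 mm) begins 47 mm behind the grasp point.
Start: joints at [-1.246, 0.434, 0.025, 1.573, -0.012, 1.134, -0.075], TCP at [0.259, 0.569, 0.246] pointing down, gripper open.
Joint ranges: [-2.62, 2.62], [-0.44, 2.09], [-1.27, 1.32], [0.08, 2.57], [-1.32, 4.46], [0.12, 2], [-2.74, 2.74]. Speed limits (rad/s): [2.22, 2.22, 3.01, 3.01, 3.14, 3.14, 3.14].

## Interface

Orientations are given as a rotation vector (axis times angle).
In Python, from cell import sensors, optics, arm gives the robot as it stands.
- The arm moves only by the tool arm_command, never from a script. Its argument "deltas" is one flat list of numbers, 7 for each row, row after row: the turn, a rotation vector about the world's x, y, z as a fraction of full scale, then the shift along the world's x, y, z as a fraction of full scale, then the finger opening in mm, from 0 to 91.8. In form: [wx, wy, wz, dx, dy, dz, fingers, wx, wy, wz, dx, dy, dz, fingers, ...]. A call has 1 to 20 rows; each row is the pose to reach, as a shift and turn from the pose commanded when the call began; what a row does not reach only later rows make up. Full scale, the value 1, is 1 m for a shift and 90 degrees for a turn. A row lasts 1/10 s, in which the tool goes at most 50 mm and 8.59 degrees, less where a joint would pass 70% of its speed; a pose out of reach is approached as far as the arm can. A call with a number of a shift or a turn outside -1 to 1 is refused whole. A call with a gripper value outside its range is refused whole. The fingers move at their own pace and stop on an object; "force" is the grip in N (left out, the last holds). Time passes only in rows, so rows that repeat a pose let the fingers close. It gives the time, the measured TCP pose, the force, the opening and the grip force at its end, in the units of the state.
- sensors.observe(): the state, without advancing time (a new reading comes with each control period).
- optics.get_image(name): name is "side" or "top"; returns the picture (384x512x3 uint8, blue, green, red); there is no depth.
- optics.calibration(name): a dict with "camera_matrix" (3x3 intrinsics, pixels), "D" ([k1, k2, p1, p2, k3] as OpenCV has them; the pictures are not rectified), "rvec" (rotation vector, rad) and "tvec" (3), from world to camera coordinates, as OpenCV has them. Camera axes: x right, y down, z forward; pixel columns grow to the right and rows downward; lengths in m; the calibration is good to about 2 mm. A picture is of the moment at which its call begins. calibration takes no time and is no camera call.
- arm.sign_off(): hands the job in; it is judged then, once.
The state is a dict: "clock": time; "joints": joint angles; "dq": joint speeds; "joint_efforts": joint torques, N m; "position": TCP position; "ee_rot": TCP orientation; "force": force on the tool from outside, world axes, zero at the start; "ft_torque": the same for the moment, N m; "width": opening from 0.0 (shut) to 1.0 (fully open); "gripper_force": force on a finger pad.
Only numpy, scipy, OpenCV 4.12 (cv2) and the standard library are available. Lean on these libraries where they do the work, as an engineer would, in place of code of your own. Each camera call takes 0.05 s, during which the arm holds its last target. There are 200 camera calls.

## Working session

There is one attempt and no reset: what is moved stays moved. The work goes in short steps, Python scripts to look and compute and a tool call to move; the robot and the scene stay as the last step left them, time stands still between calls to the robot, and variables do not carry over. Pictures are saved under pics/ and viewed, at most 10 in all, crops included, and the job is handed in when it is done.

Besides the shell and the picture viewer there is one more tool, called after "Request:" by a JSON object that holds its "fn" and its "kwargs". arm_command: Moves the arm, as the interface text tells. Its arguments: {"type":"object","properties":{"deltas":{"type":"array","items":{"type":"number"}},"force":{"type":"number"}},"required":["deltas"]}

```bash
mkdir -p pics; ls; python3 - <<'E'
from cell import sensors, optics, arm
import cv2,json
print(sensors.observe(), arm.nose_length)
for n in("top","side"):
    cv2.imwrite(f"pics/{n}0.png",cv2.resize(optics.get_image(n),(800,600),interpolation=cv2.INTER_CUBIC)); c=optics.calibration(n); print(n,c)
E
```

```text
pics
{'clock': 0.0, 'joints': array([-1.2456093 ,  0.43519848,  0.02497723,  1.57407171, -0.01157686,
        1.13399124, -0.07509272]), 'dq': array([-2.94191135e-04,  3.76202358e-04,  5.79357069e-04, -4.73982629e-04,
        4.44714906e-04,  1.46196349e-03, -6.69891992e-05]), 'joint_efforts': array([ 7.28765499e-04, -6.67855024e+01,  9.85124074e-01, -3.14451599e+01,
       -6.05428079e-02,  4.26883483e-02,  1.56073493e-04]), 'position': array([0.25915066, 0.56822881, 0.24497004]), 'ee_rot': array([-6.66905562e-01, -3.06982130e+00,  2.38022482e-03]), 'force': array([-0.18545939,  0.06131012,  0.26650208]), 'ft_torque': array([-0.01183247,  0.0347057 , -0.00370503]), 'gripper_force': 0.0, 'width': 1.000745525512639} 0.019
top {'camera_matrix': array([[403.36837248,   0.        , 256.06121781],
       [  0.        , 403.36837248, 182.96994343],
       [  0.        ,   0.        ,   1.        ]]), 'D': array([-0.11881434,  0.        ,  0.        ,  0.        ,  0.        ]), 'rvec': array([ 2.14854323, -2.20445158,  0.10510503]), 'tvec': array([0.02057896, 0.55286829, 1.30340399])}
side {'camera_matrix': array([[366.05770772,   0.        , 258.36499622],
       [  0.        , 366.05770772, 189.66326829],
       [  0.        ,   0.        ,   1.        ]]), 'D': array([0.0041313, 0.       , 0.       , 0.       , 0.       ]), 'rvec': array([ 2.32751271,  0.08003132, -0.01557258]), 'tvec': array([-0.54869686,  0.01271787,  1.0648155 ])}
```

View pics/top0.png

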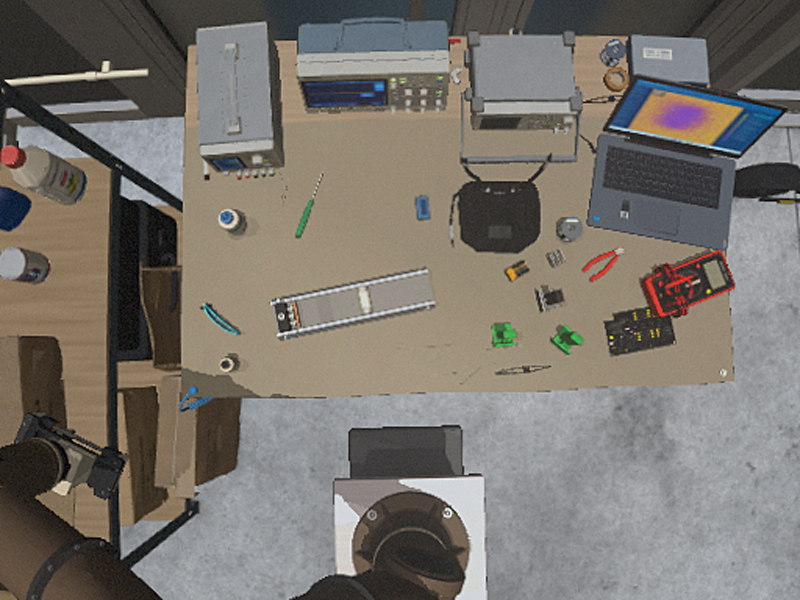

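View pics/side0.png

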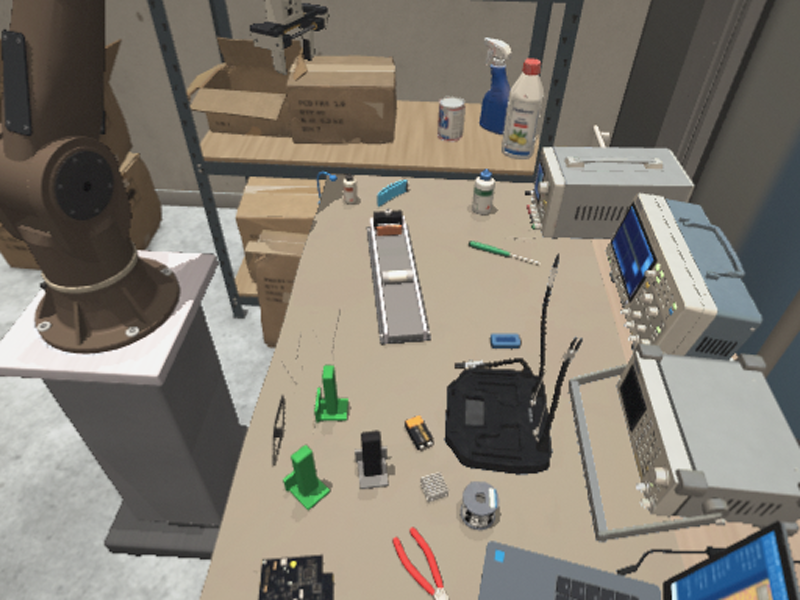

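The top view shows the fixture running from the contact block at (287,316) to the open end at (433,287), with the fuse at (364,299). There are three paddle-like things. The one with the black grip and grey foot, at (549,297) top and (372,455) side, fits the description. The two green ones, at (503,333) and (567,338), are decoys. I'll confirm with enlarged crops.

```bash
python3 - <<'E'
from cell import optics
import cv2,numpy as np
t=optics.get_image("top"); s=optics.get_image("side")
# top crops: fixture cols 165-290 rows 160-225 ; paddle cols 320-380 rows 170-215
a=cv2.resize(t[165:222,170:290],None,fx=6,fy=6,interpolation=cv2.INTER_CUBIC) #720x342
b=cv2.resize(t[175:205,335:375],None,fx=8,fy=8,interpolation=cv2.INTER_CUBIC) #320x240
c=np.zeros((590,720,3),np.uint8); c[:342]=a; c[345:585,:320]=b
cv2.imwrite("pics/topcrop.png",c)
a=cv2.resize(s[130:225,225:285],None,fx=6,fy=6,interpolation=cv2.INTER_CUBIC) #360x570
b=cv2.resize(s[270:320,215:265],None,fx=8,fy=8,interpolation=cv2.INTER_CUBIC) #400x400
c=np.zeros((575,780,3),np.uint8); c[:570,:360]=a; c[:400,370:770]=b
cv2.imwrite("pics/sidecrop.png",c)
E
```

```text
(no output)
```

View pics/topcrop.png

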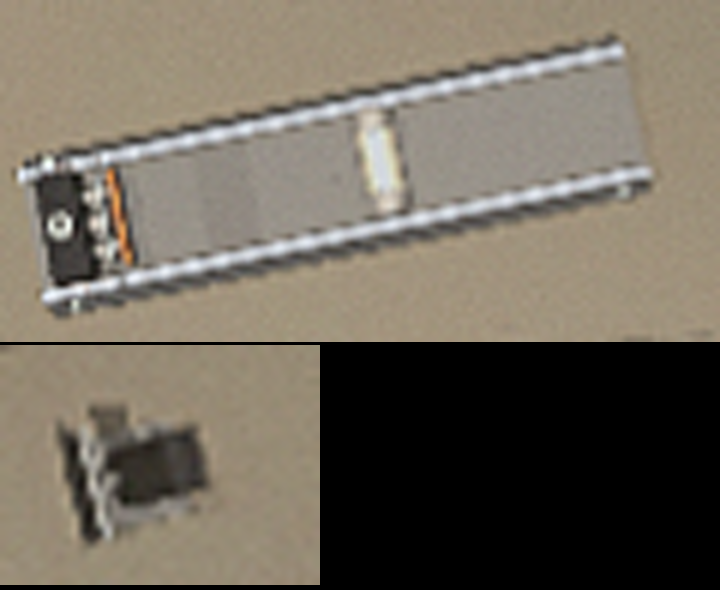

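View pics/sidecrop.png

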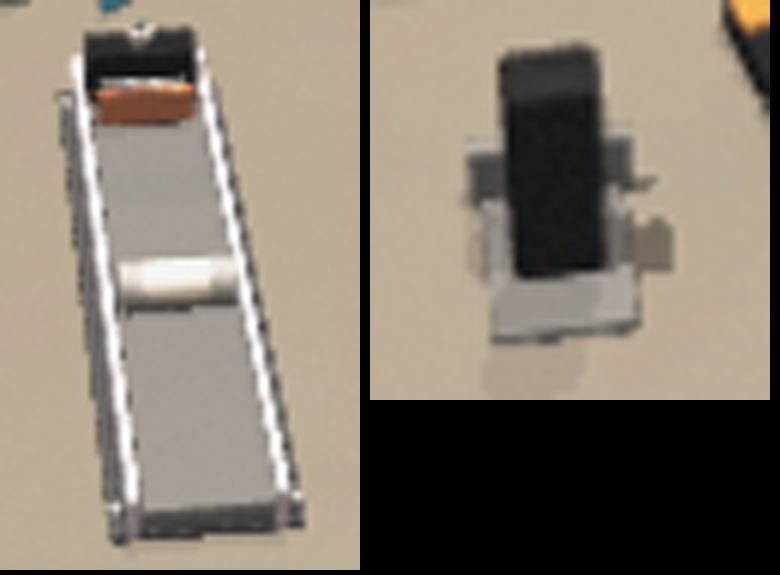

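```bash
cat > h.py <<'E'
from cell import sensors, optics, arm
import cv2,numpy as np
from scipy.optimize import least_squares
C={n:optics.calibration(n) for n in("top","side")}
def proj(n,P):
    c=C[n]; return cv2.projectPoints(np.atleast_2d(P).astype(float),c["rvec"],c["tvec"],c["camera_matrix"],c["D"])[0][:,0]
def crop(c,off,s): return np.array(off)+(np.array(c,float)+.5)/s-.5
def fit(obs,x0):
    # obs: (cam, objpt mm, pixel)
    def w(p,o): 
        c,s=np.cos(p[2]),np.sin(p[2]); return [p[0]+(c*o[0]-s*o[1])/1e3,p[1]+(s*o[0]+c*o[1])/1e3,o[2]/1e3]
    f=lambda p:np.concatenate([proj(n,w(p,o))[0]-px for n,o,px in obs])
    r=least_squares(f,x0,x_scale=[.1,.1,1],loss='soft_l1'); return r.x,f(r.x).reshape(-1,2).round(1)
E
python3 - <<'E'
from h import *
T=lambda *c:crop(c,(170,165),6); S=lambda *c:crop(c,(225,130),6)
TP=lambda *c:crop((c[0],c[1]-345),(335,175),8); SP=lambda *c:crop((c[0]-370,c[1]),(215,270),8)
ob=[("top",(170,-34,28),T(18,178)),("top",(-170,-34,28),T(624,48)),("top",(170,34,28),T(44,297)),("top",(-170,34,28),T(652,175)),
("side",(170,34,28),S(75,62)),("side",(-170,34,28),S(128,505)),("side",(170,-34,28),S(200,52)),("side",(-170,-34,28),S(287,490))]
for o in(ob,ob[:4],ob[4:]):
    p,r=fit(o,[.5,.1,1.6]); print(p.round(4),r.tolist())
p0=fit(ob,[.5,.1,1.6])[0]
print("fx proj check");
c,s=np.cos(p0[2]),np.sin(p0[2])
# fuse centre: top px (380,162) at z~.036, side (180,278) 
def ray(n,px,z):
    return least_squares(lambda q:proj(n,[q[0],q[1],z])[0]-px,[.5,.1]).x
def tofix(q): d=np.array(q)-p0[:2]; return (1e3*(c*d[0]+s*d[1])).round(1),(1e3*(-s*d[0]+c*d[1])).round(1)
print("fuse",tofix(ray("top",T(381,162),.037)),tofix(ray("side",S(180,278),.036)))
print("contact face top edge",tofix(ray("top",T(122,216),.04)),tofix(ray("side",S(146,118),.02)))
pb=[("top",(8,-13,97),TP(160,443)),("top",(-8,-13,97),TP(198,430)),("top",(-8,13,97),TP(210,482)),("top",(8,13,97),TP(168,497)),
("top",(22,-23,30),TP(84,425)),("top",(22,23,30),TP(110,537)),
("side",(8,13,97),SP(500,50)),("side",(8,-13,97),SP(595,45)),("side",(-8,13,97),SP(505,97)),("side",(-8,-13,97),SP(600,95)),
("side",(-22,20,0),SP(493,340)),("side",(-22,-20,0),SP(638,330)),("side",(22,23,30),SP(468,145)),("side",(22,-23,30),SP(632,130))]
for o in(pb,pb[:6],pb[6:]):
    p,r=fit(o,[.5,-.3,1.6]); print(p.round(4),r.tolist())
E
```

```text
[0.523  0.1085 1.7518] [[0.1, -0.9], [0.1, -0.3], [-0.3, -0.5], [-0.2, -1.4], [-0.7, -0.5], [-0.0, -0.0], [-1.3, -0.0], [-1.4, 0.5]]
[0.5203 0.1083 1.7515] [[0.2, -0.2], [0.2, 0.5], [-0.3, 0.3], [-0.1, -0.6]]
[0.5255 0.1089 1.7485] [[0.3, -0.6], [0.7, -0.1], [-0.4, -0.0], [-0.6, 0.5]]
fx proj check
fuse (np.float64(-26.6), np.float64(1.9)) (np.float64(-29.0), np.float64(-5.0))
contact face top edge (np.float64(116.9), np.float64(2.1)) (np.float64(122.4), np.float64(-3.2))
[ 0.5232 -0.3106  1.7487] [[-0.6, -2.5], [-0.5, -1.9], [-0.1, -0.3], [0.2, -1.2], [-0.8, -0.6], [-1.0, -1.0], [-0.7, 0.0], [-0.1, -0.5], [-0.9, 0.8], [-0.0, -0.1], [-0.5, 0.7], [-0.4, 0.1], [-0.4, 0.2], [-0.3, 0.1]]
[ 0.5192 -0.3118  1.7296] [[-0.1, -1.3], [0.1, -0.6], [0.3, 1.0], [0.6, 0.1], [-0.2, 0.5], [-0.7, 0.2]]
[ 0.5241 -0.3101  1.7398] [[-0.3, -0.2], [0.4, -0.6], [-0.5, 0.6], [0.4, -0.2], [-0.2, 0.5], [-0.1, 0.0], [0.1, -0.1], [0.2, 0.0]]
```

The crops confirm it: the paddle has a black grip and grey foot, and its blade points the same way as the fixture's +x. Both cameras agree to about 5 mm, and the paddle-to-fixture offset agrees to about 1 mm. I'm moving above the paddle now, with the tool yaw heading to about -80°.

Request:
{"fn": "arm_command", "kwargs": {"deltas": [0, 0, -0.05, 0.013, -0.044, 0, 91, 0, 0, -0.1, 0.026, -0.088, 0, 91, 0, 0, -0.15, 0.039, -0.132, 0, 91, 0, 0, -0.2, 0.053, -0.176, 0, 91, 0, 0, -0.25, 0.066, -0.22, 0, 91, 0, 0, -0.3, 0.079, -0.264, 0, 91, 0, 0, -0.35, 0.092, -0.308, 0, 91, 0, 0, -0.4, 0.105, -0.352, 0, 91, 0, 0, -0.45, 0.118, -0.396, 0, 91, 0, 0, -0.5, 0.132, -0.44, 0, 91, 0, 0, -0.55, 0.145, -0.484, 0, 91, 0, 0, -0.6, 0.158, -0.528, 0, 91, 0, 0, -0.65, 0.171, -0.572, 0, 91, 0, 0, -0.7, 0.184, -0.615, 0, 91, 0, 0, -0.75, 0.197, -0.659, 0, 91, 0, 0, -0.8, 0.21, -0.703, 0, 91, 0, 0, -0.85, 0.224, -0.747, 0, 91, 0, 0, -0.9, 0.237, -0.791, 0, 91, 0, 0, -0.95, 0.25, -0.835, 0, 91, 0, 0, -1, 0.263, -0.879, 0, 91], "force": 50}}

```text
clock: 2.2
position: [0.5227, -0.3119, 0.2455]
ee_rot: [-2.644, -1.696, -0.0]
force: [1.1, 0.1, 0.5]
width: 0.99
gripper_force: 0.0
```

Request:
{"fn": "arm_command", "kwargs": {"deltas": [0, 0, -0.09, 0, 0, -0.01, 91, 0, 0, -0.18, 0, 0, -0.02, 91, 0, 0, -0.27, 0, 0.001, -0.035, 91, 0, 0, -0.36, 0, 0.001, -0.05, 91, 0, 0, -0.45, 0, 0.001, -0.065, 91, 0, 0, -0.54, 0, 0.001, -0.08, 91, 0, 0, -0.617, 0, 0.001, -0.09, 91, 0, 0, -0.617, 0, 0.001, -0.09, 91, 0, 0, -0.617, 0, 0.001, -0.09, 91]}}

```text
clock: 3.1
position: [0.5223, -0.3093, 0.1558]
ee_rot: [3.129, 0.278, -0.001]
force: [-0.1, -0.3, -0.3]
width: 0.992
gripper_force: 0.0
```

```bash
python3 - <<'E'
from h import *
o=sensors.observe(); print(o["position"],o["ee_rot"],o["joints"].round(2),o["force"])
s=optics.get_image("side"); t=optics.get_image("top")
P=o["position"]+np.array([0,0,0])
print(proj("side",[P,[.5225,-.3105,.097]]),proj("top",[P,[.5225,-.3105,.097]]))
a=cv2.resize(s[210:320,180:290],(560,560),interpolation=cv2.INTER_CUBIC)
b=cv2.resize(t[160:220,320:375],(220,240),interpolation=cv2.INTER_CUBIC)
c=np.zeros((560,790,3),np.uint8);c[:,:560]=a;c[:240,565:785]=b
cv2.imwrite("pics/above.png",c)
E
```

```text
[ 0.5223143  -0.30928456  0.15575753] [ 3.12901153e+00  2.78493180e-01 -1.09983701e-03] [-0.15  0.65  0.94  1.77 -0.6   1.03 -0.38] [-0.08079557 -0.32985434 -0.30474404]
[[235.42927412 261.09721402]
 [236.29193332 278.48633963]] [[361.84910727 186.57076907]
 [357.31086636 188.05290632]]
```

View pics/above.png

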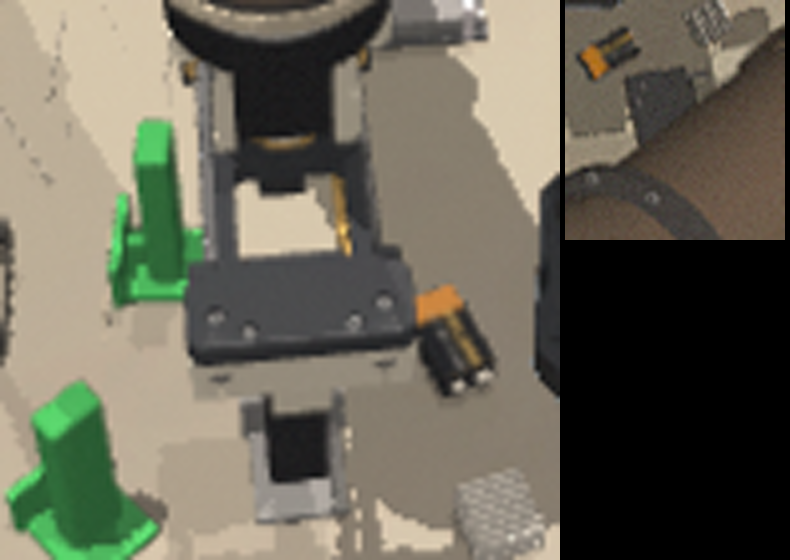

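The gripper is centred over the black grip: grip at x≈300 and gripper spanning 187–413 in the side crop, clear of the green decoys. Next I descend and grasp.

Request:
{"fn": "arm_command", "kwargs": {"deltas": [0, 0, 0, 0, 0, -0.02, 91, 0, 0, 0, 0, -0.001, -0.05, 91, 0, 0, 0, 0, -0.001, -0.075, 91, 0, 0, 0, 0, -0.001, -0.084, 91, 0, 0, 0, 0, -0.001, -0.084, 50, 0, 0, 0, 0, -0.001, -0.084, 20, 0, 0, 0, 0, -0.001, -0.084, 5, 0, 0, 0, 0, -0.001, -0.084, 5, 0, 0, 0, 0, -0.001, -0.084, 5, 0, 0, 0, 0, -0.001, -0.084, 5, 0, 0, 0, 0, -0.001, -0.084, 5, 0, 0, 0, 0, -0.001, -0.084, 5], "force": 55}}

```text
clock: 4.4
position: [0.5223, -0.3103, 0.0718]
ee_rot: [3.13, 0.273, -0.0]
force: [0.2, 0.4, 0.8]
width: 0.344
gripper_force: 0.0
```

Request:
{"fn": "arm_command", "kwargs": {"deltas": [0, 0, 0, 0, 0, 0, 5, 0, 0, 0, 0, 0, 0, 5, 0, 0, 0, 0, 0, 0, 5, 0, 0, 0, 0, 0, 0, 5, 0, 0, 0, 0, 0, 0, 5, 0, 0, 0, 0, 0, 0, 5]}}

```text
clock: 5.0
position: [0.5223, -0.3103, 0.0717]
ee_rot: [-3.13, -0.273, 0.0]
force: [0.1, -0.5, -0.8]
width: 0.173
gripper_force: 55.0
```

Grasp confirmed at 16 mm width and 55 N. Lifting, then carrying it over the track behind the fuse.

Request:
{"fn": "arm_command", "kwargs": {"deltas": [0, 0, 0, 0, 0, 0.01, 5, 0, 0, 0, 0, 0, 0.03, 5, 0, 0, 0, 0, 0, 0.055, 5, 0, 0, 0, 0, 0, 0.08, 5, 0, 0, 0.003, 0, 0.02, 0.08, 5, 0, 0, 0.003, 0.002, 0.05, 0.08, 5, 0, 0, 0.003, 0.004, 0.085, 0.08, 5, 0, 0, 0.003, 0.006, 0.12, 0.08, 5, 0, 0, 0.003, 0.008, 0.155, 0.08, 5, 0, 0, 0.003, 0.01, 0.19, 0.08, 5, 0, 0, 0.003, 0.012, 0.225, 0.08, 5, 0, 0, 0.003, 0.014, 0.26, 0.08, 5, 0, 0, 0.003, 0.015, 0.29, 0.08, 5, 0, 0, 0.003, 0.016, 0.315, 0.08, 5, 0, 0, 0.003, 0.017, 0.33, 0.075, 5, 0, 0, 0.003, 0.017, 0.33, 0.06, 5, 0, 0, 0.003, 0.017, 0.33, 0.045, 5, 0, 0, 0.003, 0.017, 0.33, 0.045, 5, 0, 0, 0.003, 0.017, 0.33, 0.045, 5]}}

```text
clock: 6.9
position: [0.5389, 0.0179, 0.1163]
ee_rot: [3.129, 0.275, -0.002]
force: [-0.6, -0.9, -0.4]
width: 0.175
gripper_force: 55.0
```

```bash
python3 - <<'E'
from h import *
o=sensors.observe(); print(o["position"],o["ee_rot"],o["joints"].round(2),o["force"],o["ft_torque"])
s=optics.get_image("side"); t=optics.get_image("top")
a=cv2.resize(s[125:235,215:305],(450,550),interpolation=cv2.INTER_CUBIC)
b=cv2.resize(t[160:225,170:290],(340,184),interpolation=cv2.INTER_CUBIC)
c=np.zeros((560,795,3),np.uint8);c[:550,:450]=a;c[:184,453:793]=b
cv2.imwrite("pics/over.png",c)
E
```

```text
[0.53885191 0.01786813 0.11630251] [ 3.12867918e+00  2.75460431e-01 -1.84510726e-03] [-0.79  0.62  0.98  1.98 -0.66  0.9  -0.86] [-0.55853538 -0.86391404 -0.38065285] [-0.02551843  0.14846033  0.01931997]
```

View pics/over.png

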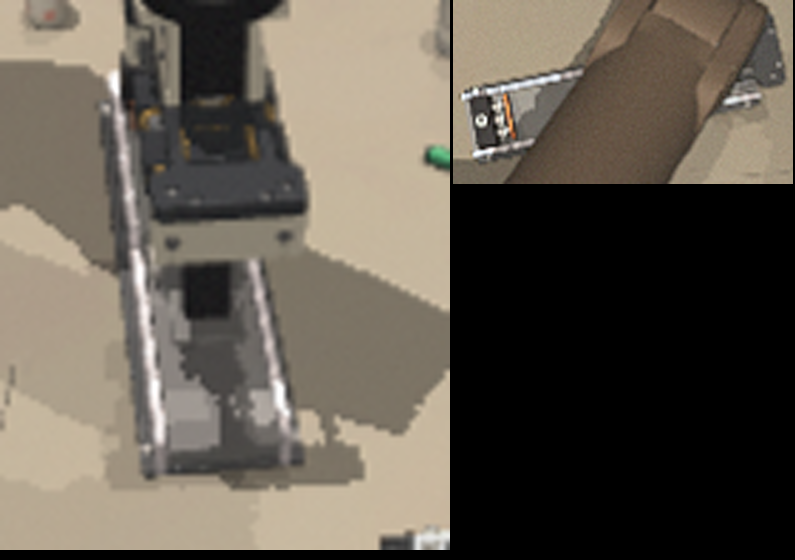

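```bash
python3 - <<'E'
from h import *
P=sensors.observe()["position"]; a=np.radians(100.1); u=np.array([np.cos(a),np.sin(a),0]); v=np.array([-u[1],u[0],0])
for x,y,z in [(-8,13,-66),(-8,-13,-66),(-23,20,-66),(-23,-20,-66)]:
    print((proj("side",P+(x*u+y*v+[0,0,z])/1e3)[0]-[215,125])*5+2)
E
```

```text
[181.94305315 321.87027106]
[228.42656702 318.70492343]
[171.95056069 341.38730387]
[244.22059429 336.39759604]
```

Request:
{"fn": "arm_command", "kwargs": {"deltas": [0, 0, 0, 0.001, 0, -0.005, 5, 0, 0, 0, 0.001, 0, -0.01, 5, 0, 0, 0, 0.001, 0, -0.015, 5, 0, 0, 0, 0.001, 0, -0.02, 5, 0, 0, 0, 0.001, 0, -0.0205, 5, 0, 0, 0, 0.0005, 0.003, -0.0205, 5, 0, 0, 0, 0, 0.006, -0.0205, 5, 0, 0, 0, -0.001, 0.01, -0.0205, 5, 0, 0, 0, -0.0015, 0.013, -0.0205, 5, 0, 0, 0, -0.002, 0.016, -0.0205, 5, 0, 0, 0, -0.0025, 0.02, -0.0205, 5, 0, 0, 0, -0.003, 0.022, -0.0205, 5, 0, 0, 0, -0.003, 0.022, -0.0205, 5, 0, 0, 0, -0.003, 0.022, -0.0205, 5]}}

```text
clock: 8.4
position: [0.5363, 0.0416, 0.0963]
ee_rot: [3.129, 0.28, 0.0]
force: [-0.1, -0.2, -0.3]
width: 0.169
gripper_force: 55.0
```

Request:
{"fn": "arm_command", "kwargs": {"deltas": [0, 0, 0, -0.0003, 0.0015, 0, 5, 0, 0, 0, -0.0008, 0.004, 0, 5, 0, 0, 0, -0.0013, 0.007, 0, 5, 0, 0, 0, -0.0018, 0.01, 0, 5, 0, 0, 0, -0.0024, 0.013, 0, 5, 0, 0, 0, -0.0029, 0.016, 0, 5, 0, 0, 0, -0.0035, 0.019, 0, 5, 0, 0, 0, -0.004, 0.022, 0, 5, 0, 0, 0, -0.0045, 0.025, 0, 5, 0, 0, 0, -0.0051, 0.028, 0, 5, 0, 0, 0, -0.0056, 0.031, 0, 5, 0, 0, 0, -0.0062, 0.034, 0, 5, 0, 0, 0, -0.0067, 0.037, 0, 5, 0, 0, 0, -0.0073, 0.04, 0, 5, 0, 0, 0, -0.0078, 0.043, 0, 5, 0, 0, 0, -0.0084, 0.046, 0, 5, 0, 0, 0, -0.0089, 0.049, 0, 5, 0, 0, 0, -0.0095, 0.052, 0, 5, 0, 0, 0, -0.01, 0.055, 0, 5, 0, 0, 0, -0.0106, 0.058, 0, 5]}}

```text
clock: 10.4
position: [0.5257, 0.0999, 0.0962]
ee_rot: [3.129, 0.28, -0.0]
force: [1.3, 0.4, -0.3]
width: 0.168
gripper_force: 55.0
```

```bash
python3 - <<'E'
from h import *
o=sensors.observe(); print(o["position"],o["ee_rot"],o["force"],o["ft_torque"])
s=optics.get_image("side"); t=optics.get_image("top")
a=cv2.resize(s[125:235,215:305],(450,550),interpolation=cv2.INTER_CUBIC)
b=cv2.resize(t[160:225,170:290],(340,184),interpolation=cv2.INTER_CUBIC)
c=np.zeros((560,795,3),np.uint8);c[:550,:450]=a;c[:184,453:793]=b
cv2.imwrite("pics/push1.png",c)
E
```

```text
[0.52567126 0.09991328 0.09623091] [ 3.12904184e+00  2.79815215e-01 -2.85087766e-05] [ 1.30336659  0.36964435 -0.25626899] [-0.06912013  0.15752406 -0.02534263]
```

View pics/push1.png

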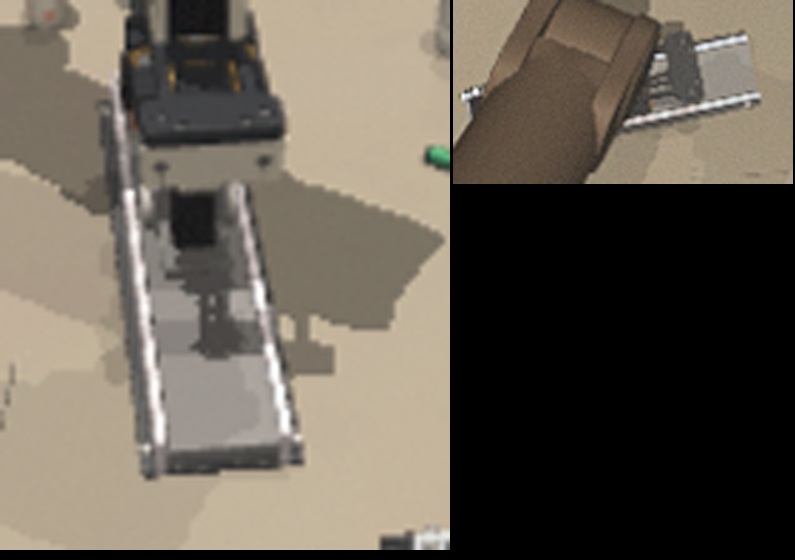

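Request:
{"fn": "arm_command", "kwargs": {"deltas": [0, 0, 0, -0.0003, 0.002, 0, 5, 0, 0, 0, -0.0009, 0.005, 0, 5, 0, 0, 0, -0.0015, 0.008, 0, 5, 0, 0, 0, -0.002, 0.011, 0, 5, 0, 0, 0, -0.0025, 0.014, 0, 5, 0, 0, 0, -0.0031, 0.017, 0, 5, 0, 0, 0, -0.0036, 0.02, 0, 5, 0, 0, 0, -0.0042, 0.023, 0, 5, 0, 0, 0, -0.0047, 0.026, 0, 5, 0, 0, 0, -0.0053, 0.029, 0, 5, 0, 0, 0, -0.0058, 0.032, 0, 5, 0, 0, 0, -0.0064, 0.035, 0, 5, 0, 0, 0, -0.0069, 0.038, 0, 5, 0, 0, 0, -0.0075, 0.041, 0, 5, 0, 0, 0, -0.008, 0.044, 0, 5, 0, 0, 0, -0.0086, 0.047, 0, 5, 0, 0, 0, -0.0091, 0.05, 0, 5, 0, 0, 0, -0.0097, 0.053, 0, 5, 0, 0, 0, -0.0102, 0.056, 0, 5, 0, 0, 0, -0.0102, 0.056, 0, 5]}}

```text
clock: 12.5
position: [0.5154, 0.1562, 0.0962]
ee_rot: [-3.129, -0.281, 0.0]
force: [-0.1, 0.6, -1.5]
width: 0.171
gripper_force: 55.0
```

Request:
{"fn": "arm_command", "kwargs": {"deltas": [0, 0, 0, -0.0003, 0.002, 0, 5, 0, 0, 0, -0.0007, 0.004, 0, 5, 0, 0, 0, -0.0011, 0.006, 0, 5, 0, 0, 0, -0.0015, 0.008, 0, 5, 0, 0, 0, -0.0018, 0.01, 0, 5, 0, 0, 0, -0.0022, 0.012, 0, 5, 0, 0, 0, -0.0025, 0.014, 0, 5, 0, 0, 0, -0.0029, 0.016, 0, 5, 0, 0, 0, -0.0033, 0.018, 0, 5, 0, 0, 0, -0.0036, 0.02, 0, 5]}}

```text
clock: 13.5
position: [0.5119, 0.1759, 0.0962]
ee_rot: [3.129, 0.28, -0.0]
force: [-0.4, 0.8, -1.7]
width: 0.174
gripper_force: 55.0
```

Request:
{"fn": "arm_command", "kwargs": {"deltas": [0, 0, 0, -0.0002, 0.001, 0, 5, 0, 0, 0, -0.0004, 0.002, 0, 5, 0, 0, 0, -0.0005, 0.003, 0, 5, 0, 0, 0, -0.0007, 0.004, 0, 5]}}

```text
clock: 13.9
position: [0.5112, 0.1793, 0.0963]
ee_rot: [3.128, 0.279, 0.0]
force: [0.2, -2.2, -1.2]
width: 0.177
gripper_force: 55.0
```

Request:
{"fn": "arm_command", "kwargs": {"deltas": [0, 0, 0, -0.0002, 0.001, 0, 5, 0, 0, 0, -0.0004, 0.002, 0, 5, 0, 0, 0, -0.0005, 0.003, 0, 5]}}

```text
clock: 14.2
position: [0.5107, 0.1823, 0.0962]
ee_rot: [3.129, 0.279, -0.0]
force: [-0.1, -2.9, -0.3]
width: 0.17
gripper_force: 55.0
```

Request:
{"fn": "arm_command", "kwargs": {"deltas": [0, 0, 0, -0.0001, 0.0007, 0, 5, 0, 0, 0, -0.0002, 0.0014, 0, 5, 0, 0, 0, -0.0004, 0.002, 0, 5]}}

```text
clock: 14.5
position: [0.5103, 0.1846, 0.0963]
ee_rot: [3.129, 0.28, 0.0]
force: [0.2, -4.1, -0.2]
width: 0.174
gripper_force: 55.0
```

Request:
{"fn": "arm_command", "kwargs": {"deltas": [0, 0, 0, -0.0001, 0.0005, 0, 5, 0, 0, 0, -0.0002, 0.001, 0, 5, 0, 0, 0, -0.0002, 0.001, 0, 5]}}

```text
clock: 14.8
position: [0.5102, 0.1852, 0.0963]
ee_rot: [3.128, 0.279, 0.0]
force: [-0.1, -4.6, -0.8]
width: 0.172
gripper_force: 55.0
```

Request:
{"fn": "arm_command", "kwargs": {"deltas": [0, 0, 0, -0.0001, 0.0005, 0, 5, 0, 0, 0, -0.0002, 0.001, 0, 5, 0, 0, 0, -0.0002, 0.001, 0, 5]}}

```text
clock: 15.1
position: [0.5101, 0.1858, 0.0963]
ee_rot: [3.128, 0.279, 0.0]
force: [0.2, -5.6, -0.2]
width: 0.171
gripper_force: 55.0
```

Request:
{"fn": "arm_command", "kwargs": {"deltas": [0, 0, 0, -0.0001, 0.0005, 0, 5, 0, 0, 0, -0.0002, 0.001, 0, 5, 0, 0, 0, -0.0002, 0.001, 0, 5]}}

```text
clock: 15.4
position: [0.51, 0.1863, 0.0963]
ee_rot: [3.127, 0.278, 0.001]
force: [1.2, -8.8, -0.5]
width: 0.168
gripper_force: 55.0
```

```bash
python3 - <<'E'
from h import *
for i in range(4):
    s=optics.get_image("side"); o=sensors.observe(); print(o["clock"],o["position"].round(5),o["force"].round(2),o["ee_rot"].round(4))
E
```

```text
15.45 [0.50998 0.18631 0.09631] [ 0.93 -8.3  -0.36] [3.1274e+00 2.7820e-01 7.0000e-04]
15.5 [0.50996 0.18631 0.09629] [ 1.05 -7.96 -0.59] [3.1274e+00 2.7830e-01 6.0000e-04]
15.55 [0.50996 0.1863  0.09628] [ 0.77 -7.52  0.09] [3.1274e+00 2.7830e-01 6.0000e-04]
15.6 [0.50996 0.18631 0.09628] [ 1.53 -6.39 -0.71] [3.1274e+00 2.7830e-01 6.0000e-04]
```

Request:
{"fn": "arm_command", "kwargs": {"deltas": [0, 0, 0, 0, 0, 0, 5, 0, 0, 0, 0, 0, 0, 5, 0, 0, 0, 0, 0, 0, 5, 0, 0, 0, 0, 0, 0, 5]}}

```text
clock: 16.0
position: [0.51, 0.1863, 0.0963]
ee_rot: [3.127, 0.278, 0.001]
force: [0.8, -8.5, 0.1]
width: 0.175
gripper_force: 55.0
```

Request:
{"fn": "arm_command", "kwargs": {"deltas": [0, 0, 0, 0, 0, 0, 5, 0, 0, 0, 0, 0, 0, 5, 0, 0, 0, 0, 0, 0, 5, 0, 0, 0, 0, 0, 0, 5]}}

```text
clock: 16.4
position: [0.51, 0.1863, 0.0963]
ee_rot: [3.127, 0.278, 0.001]
force: [0.9, -7.5, -0.2]
width: 0.172
gripper_force: 55.0
```

```bash
python3 - <<'E'
from h import *
f=[]
for i in range(10):
    s=optics.get_image("side"); f.append(sensors.observe()["force"])
print(np.round(f,1)[:,1],np.mean(f,0))
E
```

```text
[-7.3 -8.1 -7.3 -8.2 -8.4 -6.9 -7.6 -7.9 -7.2 -7.2] [ 1.07651942 -7.61260123 -0.11960622]
```

A steady push of about 8 N was held for over 1.5 s. Easing off slowly.

Request:
{"fn": "arm_command", "kwargs": {"deltas": [0, 0, 0, 0.0001, -0.0003, 0, 5, 0, 0, 0, 0.0001, -0.0006, 0, 5, 0, 0, 0, 0.0002, -0.0009, 0, 5, 0, 0, 0, 0.0002, -0.0012, 0, 5, 0, 0, 0, 0.0003, -0.0015, 0, 5, 0, 0, 0, 0.0003, -0.0018, 0, 5, 0, 0, 0, 0.0004, -0.0021, 0, 5, 0, 0, 0, 0.0004, -0.0024, 0, 5, 0, 0, 0, 0.0005, -0.0027, 0, 5, 0, 0, 0, 0.0005, -0.003, 0, 5, 0, 0, 0, 0.0006, -0.0033, 0, 5, 0, 0, 0, 0.0006, -0.0036, 0, 5, 0, 0, 0, 0.0007, -0.0039, 0, 5, 0, 0, 0, 0.0008, -0.0042, 0, 5, 0, 0, 0, 0.0008, -0.0045, 0, 5, 0, 0, 0, 0.0009, -0.0048, 0, 5, 0, 0, 0, 0.0009, -0.0051, 0, 5, 0, 0, 0, 0.001, -0.0054, 0, 5, 0, 0, 0, 0.001, -0.0057, 0, 5, 0, 0, 0, 0.0011, -0.006, 0, 5]}}

```text
clock: 18.9
position: [0.5108, 0.1817, 0.0962]
ee_rot: [-3.129, -0.28, 0.0]
force: [0.9, -0.5, -0.4]
width: 0.172
gripper_force: 55.0
```

Request:
{"fn": "arm_command", "kwargs": {"deltas": [0, 0, 0, 0.0001, -0.0005, 0, 5, 0, 0, 0, 0.0002, -0.001, 0, 5, 0, 0, 0, 0.0003, -0.0015, 0, 5, 0, 0, 0, 0.0004, -0.002, 0, 5, 0, 0, 0, 0.0005, -0.003, 0, 5, 0, 0, 0, 0.0007, -0.004, 0, 5, 0, 0, 0, 0.0009, -0.005, 0, 5, 0, 0, 0, 0.0011, -0.006, 0, 5, 0, 0, 0, 0.0015, -0.008, 0, 5, 0, 0, 0, 0.0018, -0.01, 0, 5, 0, 0, 0, 0.0024, -0.013, 0, 5, 0, 0, 0, 0.0029, -0.016, 0, 5, 0, 0, 0, 0.0036, -0.02, 0, 5, 0, 0, 0, 0.0044, -0.024, 0, 5, 0, 0, 0, 0.0051, -0.028, 0, 5, 0, 0, 0, 0.0058, -0.032, 0, 5, 0, 0, 0, 0.0065, -0.036, 0, 5, 0, 0, 0, 0.0073, -0.04, 0, 5, 0, 0, 0, 0.0073, -0.04, 0, 5]}}

```text
clock: 20.8
position: [0.5183, 0.1409, 0.0963]
ee_rot: [3.129, 0.278, 0.0]
force: [0.1, 0.1, -1.4]
width: 0.171
gripper_force: 55.0
```

Request:
{"fn": "arm_command", "kwargs": {"deltas": [0, 0, 0, 0, 0, 0.01, 5, 0, 0, 0, 0, 0, 0.03, 5, 0, 0, 0, 0, 0, 0.05, 5, 0, 0, 0, 0.01, 0, 0.06, 5, 0, 0, 0, 0.025, -0.003, 0.06, 5, 0, 0, 0, 0.045, -0.006, 0.06, 5, 0, 0, 0, 0.065, -0.01, 0.06, 5, 0, 0, 0, 0.085, -0.015, 0.06, 5, 0, 0, 0, 0.1, -0.015, 0.06, 5, 0, 0, 0, 0.103, -0.015, 0.045, 5, 0, 0, 0, 0.103, -0.015, 0.025, 5, 0, 0, 0, 0.103, -0.015, 0.005, 5, 0, 0, 0, 0.103, -0.015, -0.01, 5, 0, 0, 0, 0.103, -0.015, -0.018, 5, 0, 0, 0, 0.103, -0.015, -0.02, 5, 0, 0, 0, 0.103, -0.015, -0.02, 5, 0, 0, 0, 0.103, -0.015, -0.02, 5]}}

```text
clock: 22.5
position: [0.6216, 0.1267, 0.0771]
ee_rot: [-3.129, -0.28, -0.002]
force: [-0.1, -0.8, -1.1]
width: 0.177
gripper_force: 55.0
```

```bash
python3 - <<'E'
from h import *
o=sensors.observe(); print(o["position"],o["ee_rot"],o["force"])
s=optics.get_image("side"); t=optics.get_image("top")
a=cv2.resize(s[115:235,205:325],(550,550),interpolation=cv2.INTER_CUBIC)
b=cv2.resize(t[135:225,160:290],(235,163),interpolation=cv2.INTER_CUBIC)
c=np.zeros((560,795,3),np.uint8);c[:550,:550]=a;c[:163,555:790]=b
cv2.imwrite("pics/place.png",c)
E
```

```text
[0.62159964 0.12668947 0.0770509 ] [-3.12902028e+00 -2.79966985e-01 -1.88101632e-03] [-0.05137175 -0.8409898  -1.0959534 ]
```

View pics/place.png

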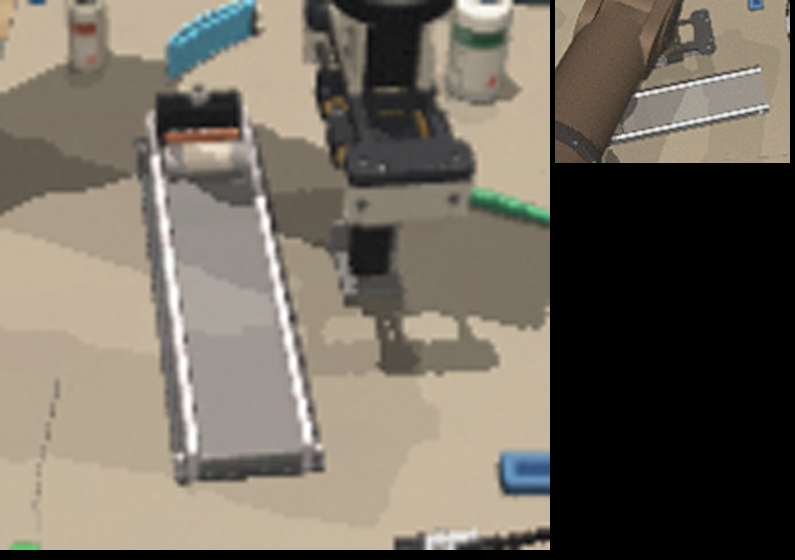

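The fuse rests in the nest against the copper contact at (205,155). The paddle is clear, about 5 mm above the bench, and there is free space around it. Setting it down.

Request:
{"fn": "arm_command", "kwargs": {"deltas": [0, 0, 0, 0, 0, -0.002, 5, 0, 0, 0, 0, 0, -0.004, 5, 0, 0, 0, 0, 0, -0.005, 5, 0, 0, 0, 0, 0, -0.0053, 5, 0, 0, 0, 0, 0, -0.0053, 5, 0, 0, 0, 0, 0, -0.0053, 5]}}

```text
clock: 23.2
position: [0.6212, 0.1267, 0.0716]
ee_rot: [-3.129, -0.28, -0.0]
force: [-2.9, 0.6, 8.4]
width: 0.171
gripper_force: 55.0
```

Bench contact shows at 8 N. Releasing and rising.

Request:
{"fn": "arm_command", "kwargs": {"deltas": [0, 0, 0, 0, 0, 0.0003, 18, 0, 0, 0, 0, 0, 0.0003, 24, 0, 0, 0, 0, 0, 0.0003, 40, 0, 0, 0, 0, 0, 0.0003, 60, 0, 0, 0, 0, 0, 0.0003, 60, 0, 0, 0, 0, 0, 0.0003, 60, 0, 0, 0, 0, 0, 0.0003, 60, 0, 0, 0, 0, 0, 0.0003, 60, 0, 0, 0, 0, 0, 0.0003, 60, 0, 0, 0, 0, 0, 0.0003, 60], "force": 20}}

```text
clock: 24.2
position: [0.6211, 0.1267, 0.0712]
ee_rot: [3.129, 0.28, -0.0]
force: [0.1, -0.1, 0.0]
width: 0.65
gripper_force: 0.0
```

Request:
{"fn": "arm_command", "kwargs": {"deltas": [0, 0, 0, 0, 0, 0.01, 60, 0, 0, 0, 0, 0, 0.03, 60, 0, 0, 0, 0, 0, 0.06, 60, 0, 0, 0, 0, 0, 0.1, 60, 0, 0, 0, 0, 0, 0.14, 60, 0, 0, 0, 0, 0, 0.18, 60, 0, 0, 0, 0, -0.03, 0.2, 60, 0, 0, 0, 0, -0.07, 0.2, 60, 0, 0, 0, 0, -0.11, 0.2, 60, 0, 0, 0, 0, -0.15, 0.2, 60, 0, 0, 0, 0, -0.18, 0.2, 60, 0, 0, 0, 0, -0.2, 0.2, 60, 0, 0, 0, 0, -0.2, 0.2, 60]}}

```text
clock: 25.5
position: [0.6203, -0.0778, 0.2726]
ee_rot: [3.128, 0.27, 0.002]
force: [-0.1, 0.8, 0.5]
width: 0.653
gripper_force: 0.0
```

```bash
python3 - <<'E'
from h import *
s=optics.get_image("side"); t=optics.get_image("top")
a=cv2.resize(s[105:325,165:325],(400,550),interpolation=cv2.INTER_CUBIC)
b=cv2.resize(t[115:225,120:290],(390,252),interpolation=cv2.INTER_CUBIC)
c=np.zeros((560,795,3),np.uint8);c[:550,:400]=a;c[:252,403:793]=b
cv2.imwrite("pics/final.png",c)
E
```

```text
(no output)
```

View pics/final.png

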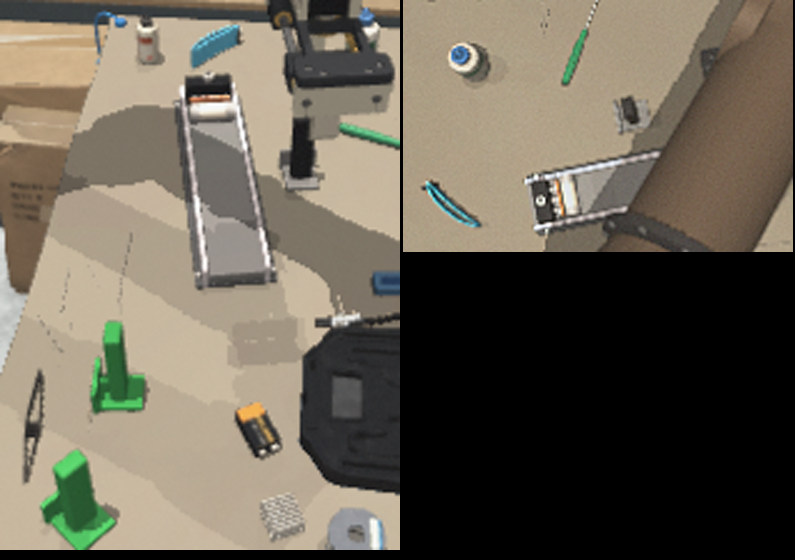

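The paddle stands upright beside the fixture at (300,165) in the side crop, the fuse is in the nest against the contact at (212,107), and the other items on the bench are where they were. Handing in.

```bash
python3 -c "
from cell import arm; print(arm.sign_off())"
```

```text
the job is handed in; nothing more can be done
None
```

Job handed in at about 26 s: the fuse is in the nest against the contact, which I judged fully home from the force rise; the push held at about 8 N for over a second (highest reading 8.8 N), and the paddle stands upright on the bench beside the fixture.

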